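# Open the child-safe laundry tablet box

### The job

Open the child-safe box of laundry tablets, the white and blue box with a thumb hole in its blue sliding lid: press the orange spring catch fully down through the thumb hole and, while holding it down, push the lid the way its white arrows point so that it slides over the catch, and go on pushing until the lid is open as far as it goes. Only touch it, as with a thumb: do not lift or tip the box or shove it out of its place, and leave the mug, the tin, the kitchen timer and the spray bottle where they stand.

Things in the scene. Friction and masses are not known exactly. Their poses are not given: they have to be found in the camera images.
- tablet_box: White laundry tablet box with a blue printed band, 130 (its x) x 260 (its y) x 86 mm high, about 1.8 kg, loose on the worktop. Origin: centre of its underside; z up. Its blue lid slides along the box's +y, as the white arrows show, over a fixed white half roof (y -27 to +125 mm, top 74 mm high), between rails (x beyond +-54 mm) and end walls (y beyond +-125 mm) 86 mm high.
- shutter (a joint): Slide of the blue lid along the box's +y, in m: 0 shut, 0.090 fully open (end stop). It rubs with 1.5 N, some 3 N while bearing on the catch. While the catch stands up in the thumb hole the lid moves no more than about 2 mm.
- thumb_hole (a point): Middle of the thumb hole through the blue lid, at the lid's top; moves with the lid. The hole is 46 mm (box x) x 48 mm (box y); with the lid shut it is centred at box x 0, y +3 mm. The lid is a plate 118 mm wide, underside 76.5 mm and top 81 mm above the worktop; shut, it spans box y -124 to +34 mm.
- thumb_lip (a point): Moves with the lid: middle of the inner upright face of the raised blue lip along the hole's +y side, at box y +27 mm when shut, 86 mm above the worktop. The lip is 62 mm wide (box x) and 7 mm thick (y), its top 90.5 mm above the worktop. Push it from inside the hole towards the box's +y.
- catch (a joint): Travel of the orange spring catch straight down, in m: 0 up, 0.007 fully down. The spring takes 5 N to start and 8 N fully down and lifts the catch again when let go. The lid passes only when the catch is down by more than 5.5 mm; once the lid's part behind the hole lies over it, the lid keeps it down.
- catch_top (a point): Centre of the orange catch's flat top: 82 mm above the worktop when up, 75 mm when down. The pad is 32 mm (box x) x 42 mm (box y), centred at box y +2 mm. It does not slide with the lid: a fingertip holding it down slides along its top towards +y while its side pushes the lip, and then steps 1 mm down onto the half roof.
- mug: Bystander: cream mug, 78 x 116 x 101 mm, origin at the centre of its underside, left of the box.
- timer: Bystander: red and white round kitchen timer, 66 mm across, 55 mm high, origin at the centre of its underside, close behind the box.
- beans: Bystander: low tin with a paper label, 76 mm across, 58 mm high, origin at the centre of its underside, left of the box.
- spray: Bystander: spray bottle with a red trigger head, 48 x 112 x 226 mm, origin at the centre of its underside, right of the box.

How it is judged:
On the way, in this order (a step that is already met when the one before it is completed fails the run):
1. the orange catch is pressed down in the thumb hole while the lid is still shut (value of joint catch above 0.005 m and value of joint shutter below 0.006 m and contact force between the fingers and catch above 1 N), for 0.06 s.
2. the lid has slid over the held-down catch (value of joint catch above 0.004 m and value of joint shutter above 0.012 m), for 0.05 s.
At the end, for the whole second after the job is handed in: The lid is open to within 6 mm of its end stop (0.090 m), lying over the catch and keeping it down; the box stands flat and still on the worktop within 50 mm of where it stood (value of joint shutter above 0.084 m and value of joint catch above 0.004 m and angle between tablet_box's own z axis and vertical below 0.05 rad and height (world z) of tablet_box below 0.006 m and distance of tablet_box from where it was at the start of the episode below 0.05 m and linear speed of tablet_box below 0.01 m/s); the robot touches nothing.
It fails at once if the box is lifted or tipped (height (world z) of tablet_box above 0.012 m or angle between tablet_box's own z axis and vertical above 0.12 rad).
It fails at once if the box is shoved out of its place (more than 60 mm) (distance of tablet_box from where it was at the start of the episode above 0.06 m).
It fails at once if the mug, the tin, the timer or the spray bottle is disturbed (moved more than 20 mm) (distance of any of mug, beans, timer, spray from where it was at the start of the episode above 0.02 m).
It also fails if it takes over 38 s, if anything falls off the work surface, if the arm or the gripper's body presses on something with over 40 N, if the wrist force passes 120 N, or if a joint passes its speed limit or range.

### The arm

A 6-joint arm with a two-finger parallel gripper is mounted at the origin on a cart in front of the work surface, level with it; the furniture and walls round the work are solid. World frame = base frame: x ahead of the robot, y to its left, z up, the work surface at z = 0. Lengths are in m, angles in rad, forces in N, time in s.
With the tool pointing down it reaches from about 0.325 to 0.925 m from the base axis. Payload 3.1 kg.
Tool frame: the origin (TCP) lies at the very end of the fingers, on their centre line; the grasp point (between the pads) lies 19 mm behind it (grip_depth is the distance from the TCP to the grasp point, in m); z points along the fingers, y is the line along which they close (so a half turn about z gives the same grasp; the last joint's range is limited). The gripper opens to 85 mm and grips with 20 to 120 N. Pads are 22 mm wide; open, the fingers measure 114 mm over their backs; the gripper's body (76 mm by 85 mm) begins 54 mm behind the grasp point. The pads swing forward as they close: fully open they stand 13 mm farther back than shut.
Start: joints at [-1.366, 0.217, 1.613, -0, 1.311, -0.112], TCP at [0.195, -0.594, 0.206] pointing down, gripper open.
Joint ranges: [-2.75, 2.75], [-0.78, 2.1], [0.31, 2.55], [-1.13, 4.27], [0.13, 2.63], [-2.58, 2.58]. Speed limits (rad/s): [2.79, 2.79, 3.14, 3.14, 3.14, 3.14].

### API

Orientations are given as a unit quaternion [w, x, y, z].
In Python, from rig import * gives the robot as it stands. The module is installed in compiled form; this text tells all that it offers.
- The arm moves only by the tool apply_moves, never from a script. Its argument "plan" is a list of rows, each a list of 5 numbers: the closure, from -1 (fully open) to 1 (shut), so that 0 is half open, then the shift along the tool's x, y, z in cm, then the turn about the tool's z in degrees. A call has 1 to 10 rows; each row is the pose to reach, as a shift and turn from the pose commanded when the call began, along the tool's axes at that moment; what a row does not reach only later rows make up. A row lasts 1/12 s, in which the tool goes at most 41.7 mm and 7.16 degrees, less where a joint would pass 70% of its speed; a pose out of reach is approached as far as the arm can. A call with a gripper value outside its range is refused whole. The fingers move at their own pace and stop on an object; "newtons" is the grip in N (left out, the last holds). Time passes only in rows, so rows that repeat a pose let the fingers close. It gives the time, the measured TCP pose, the force, the opening and the grip force at its end, in the units of the state.
- sense(): the state, without advancing time (a new reading comes with each control period).
- read_camera(name): name is "scene" or "top"; returns (picture, depth): 400x640x3 uint8, red, green, blue; 400x640 float32, m along the optical axis (not along the pixel's ray), 0 where there is no reading.
- calibration(name): a dict with "fovy" (degrees; the focal length in pixels is half the picture's height over the tangent of half this angle, whatever the lens; pixels are square), "cx", "cy" (the principal point, pixels), "k1" (the pictures are not rectified: a ray, as slopes to the right and down, at radius r is drawn at 1 + k1 r^2 times it, then the intrinsics apply), "rvec" (rotation vector, rad) and "tvec" (3), from world to camera coordinates, as OpenCV has them. Camera axes: x right, y down, z forward; pixel columns grow to the right and rows downward; lengths in m; the calibration is good to about 2 mm. A picture is of the moment at which its call begins. calibration takes no time and is no camera call.
- close_job(): hands the job in; it is judged then, once.
The state is a dict: "time": time; "joint_positions": joint angles; "dq": joint speeds; "joint_torque": joint torques, N m; "position": TCP position; "eef_rot": TCP orientation; "wrist_force": force on the tool from outside, world axes, zero at the start; "ft_torque": the same for the moment, N m; "gripper_width": finger opening in m; "grasp_force": force on a finger pad.
Only numpy, scipy, OpenCV 4.12 (cv2) and the standard library are available. Lean on these libraries where they do the work, as an engineer would, in place of code of your own. Each camera call takes 0.05 s, during which the arm holds its last target. There are 200 camera calls.

## Working session

There is one attempt and no reset: what is moved stays moved. The work goes in short steps, Python scripts to look and compute and a tool call to move; the robot and the scene stay as the last step left them, time stands still between calls to the robot, and variables do not carry over. Pictures are saved under pics/ and viewed, at most 10 in all, crops included, and the job is handed in when it is done.

Besides the shell and the picture viewer there is one more tool, called by a JSON object that holds its "method" and its "body", one argument or row to a line. apply_moves: Moves the arm, as the interface text tells. Its arguments: {"type":"object","properties":{"plan":{"type":"array"},"newtons":{"type":"number"}},"required":["plan"]}

```bash
mkdir -p pics
cat > h.py <<'E'
from rig import *
import numpy as np, cv2
def ray(name,u,v,z):
    c=calibration(name); f=200/np.tan(np.radians(c["fovy"])/2)
    x,y=(u-c["cx"])/f,(v-c["cy"])/f
    d=cv2.undistortPoints(np.array([[[x,y]]],float),np.eye(3),np.array([c["k1"],0,0,0,0.]))[0,0]
    R=cv2.Rodrigues(np.array(c["rvec"],float))[0]; t=np.array(c["tvec"],float)
    o=-R.T@t; w=R.T@np.array([d[0],d[1],1]); return o+w*(z-o[2])/w[2]
E
python3 - <<'E'
from h import *
for n in("top","scene"):
    p,d=read_camera(n); cv2.imwrite(f"pics/{n}0.png",p[:,:,::-1]); np.savez(f"{n}0.npz",p=p,d=d)
    print(n,calibration(n))
s=sense();print(s["time"],s["position"],s["eef_rot"],s["wrist_force"],s["gripper_width"])
E
```

```text
top {'fovy': 52.174009377802214, 'cx': 319.7401850735166, 'cy': 194.16606800186355, 'k1': 0.03216216255208899, 'rvec': array([ 2.19582779, -2.19421804,  0.07021579]), 'tvec': array([0.0745082 , 0.50439673, 1.42213997])}
scene {'fovy': 57.969009604230564, 'cx': 326.01124434554856, 'cy': 202.7917208614586, 'k1': -0.04816335781236465, 'rvec': array([ 0.78453677, -2.26792729,  1.40366441]), 'tvec': array([0.46373919, 0.19181319, 1.11768941])}
0.1 [ 0.19456502 -0.59309386  0.20496675] [-1.11759308e-03  9.87481389e-01  1.57731597e-01 -3.38651319e-05] [-0.03875315 -0.04582118 -0.86865162] 0.08548119062889475
```

View pics/top0.png

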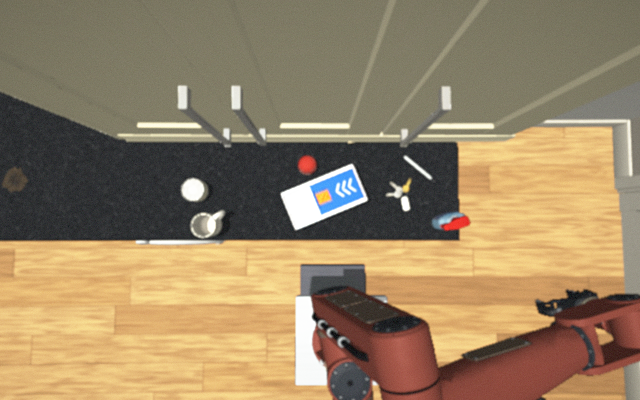

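View pics/scene0.png

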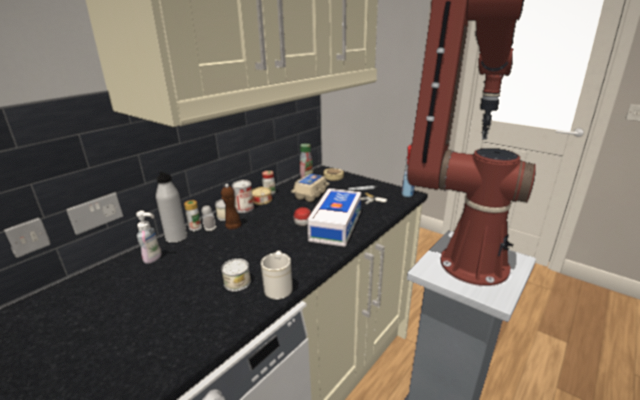

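The top view shows the box at about (324,197). Its lid is on the right half with the arrows pointing image-left, the orange catch is at about (323,197), and the red timer is at (307,165). The scene view shows wall cupboards behind the box.

```bash
python3 - <<'E'
from h import *
for n in("top","scene"):
    f=np.load(n+"0.npz");p=f["p"];d=f["d"]
    hsv=cv2.cvtColor(p,cv2.COLOR_RGB2HSV)
    if n=="top": roi=(270,150,380,240)
    else: roi=(300,180,370,250)
    M=np.zeros(p.shape[:2],np.uint8);M[roi[1]:roi[3],roi[0]:roi[2]]=255
    masks={"orange":(cv2.inRange(hsv,(8,120,120),(25,255,255))&M,.082),
     "blue":(cv2.inRange(hsv,(100,120,80),(125,255,255))&M,.081),
     "box":(cv2.inRange(p,(120,120,120),(255,255,255))&M|cv2.inRange(hsv,(100,120,80),(125,255,255))&M|cv2.inRange(hsv,(8,120,120),(25,255,255))&M,.086)}
    for k,(m,z) in masks.items():
        c,_=cv2.findContours(m,cv2.RETR_EXTERNAL,cv2.CHAIN_APPROX_NONE)
        if not c: print(n,k,"none");continue
        c=max(c,key=cv2.contourArea); 
        P=np.array([ray(n,q[0][0],q[0][1],z)[:2] for q in c],np.float32)
        (a,b),(w,h),an=cv2.minAreaRect(P*1000)
        box=cv2.boxPoints(((a,b),(w,h),an))
        mm=np.zeros_like(m);cv2.drawContours(mm,[c],-1,255,-1)
        ys,xs=np.nonzero(mm); ctr=ray(n,xs.mean(),ys.mean(),z)
        print(n,k,len(xs),"px",xs.mean().round(1),ys.mean().round(1),"rect",round(a),round(b),round(w),round(h),round(an,1),"centroid",ctr.round(4),"depth",np.median(d[mm>0]))
        if n=="top" : 
            c0=calibration(n);R=cv2.Rodrigues(c0["rvec"])[0];print("  cam z of pt",(R@ctr+c0["tvec"])[2].round(3))
E
python3 -c "
import cv2
a=cv2.imread('pics/top0.png')[145:245,265:385];cv2.imwrite('pics/c1.png',cv2.resize(a,None,fx=6,fy=6,interpolation=cv2.INTER_CUBIC))"
```

```text
top orange 114 px 322.8 196.8 rect 492 65 32 40 21.9 centroid [0.4918 0.065  0.082 ] depth 1.3685966
  cam z of pt 1.368
top blue 1121 px 338.8 190.1 rect 511 20 100 151 22.4 centroid [0.5141 0.0114 0.081 ] depth 1.3706813
  cam z of pt 1.371
top box 3303 px 323.6 196.4 rect 493 62 138 268 22.5 centroid [0.4928 0.0624 0.086 ] depth 1.3713897
  cam z of pt 1.364
scene orange 19 px 336.2 204.9 rect 496 63 29 16 37.1 centroid [0.4956 0.0616 0.082 ] depth 1.3167717
scene blue 384 px 337.2 202.5 rect 512 29 99 150 22.5 centroid [0.5057 0.0418 0.081 ] depth 1.3341744
scene box 2238 px 332.8 215.4 rect 470 89 186 460 19.2 centroid [0.4512 0.1394 0.086 ] depth 1.2641536
```

View pics/c1.png

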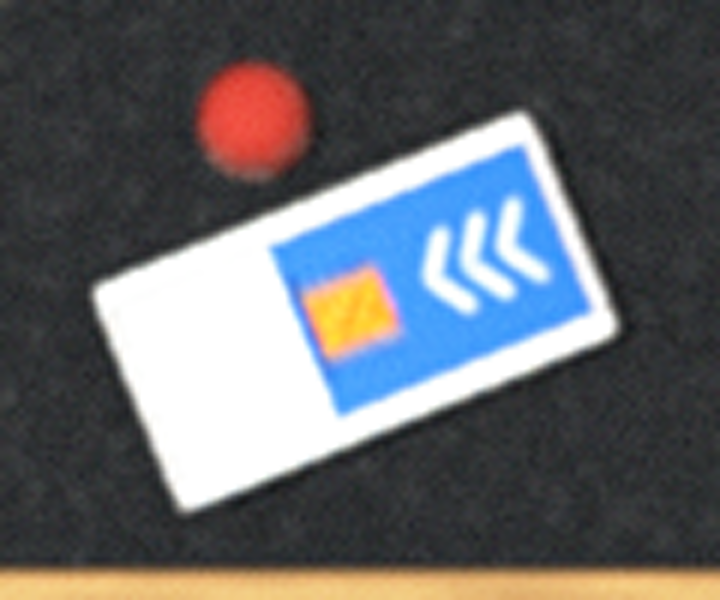

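Box centre is about (0.4925, 0.0625), yaw about 22.3°, and +y runs along (-0.38, 0.925). The catch, lid and box outlines agree on this and their sizes match. I'll rise over the spray bottle, go across to the hole, and shut the gripper.

{"method": "apply_moves", "body": {
  "plan": [
    [1, 0, 0, -4, 0],
    [1, 0, 0, -8, 0],
    [1, 0, 0, -12, 0],
    [1, 0, 0, -14, 0],
    [1, 48.7, -53.3, -14, -4.1],
    [1, 48.7, -53.3, -14, -4.1],
    [1, 48.7, -53.3, -14, -4.1],
    [1, 48.7, -53.3, -14, -4.1],
    [1, 48.7, -53.3, -14, -4.1],
    [1, 48.7, -53.3, -14, -4.1]
  ]
}}

```text
time: 0.93
position: [0.2976, -0.3639, 0.3455]
eef_rot: [-0.0, 0.981, 0.193, -0.0]
wrist_force: [0.9, 0.1, 0.7]
gripper_width: 0.0002
grasp_force: 0.0
```

{"method": "apply_moves", "body": {
  "plan": [
    [1, 34, -32, 0, 0],
    [1, 34, -32, 0, 0],
    [1, 34, -32, 0, 0],
    [1, 34, -32, 0, 0],
    [1, 34, -32, 0, 0],
    [1, 34, -32, 0, 0],
    [1, 34, -32, 0, 0],
    [1, 34, -32, 0, 0],
    [1, 34, -32, 0, 0],
    [1, 34, -32, 0, 0]
  ]
}}

```text
time: 1.77
position: [0.4702, 0.0154, 0.3459]
eef_rot: [0.0, 0.981, 0.193, -0.0]
wrist_force: [0.6, -0.4, -0.3]
gripper_width: -0.0001
grasp_force: 0.0
```

{"method": "apply_moves", "body": {
  "plan": [
    [1, 0, 0, 0, 0],
    [1, 0, 0, 0, 0]
  ]
}}

```text
time: 1.93
position: [0.47, 0.0152, 0.3454]
eef_rot: [-0.0, 0.981, 0.195, -0.001]
wrist_force: [-0.7, -0.3, 0.1]
gripper_width: 0.0003
grasp_force: 0.0
```

{"method": "apply_moves", "body": {
  "plan": [
    [1, 3.9, -3.8, 0, 0],
    [1, 3.9, -3.8, 0, 0],
    [1, 3.9, -3.8, 4, 0],
    [1, 3.9, -3.8, 8, 0],
    [1, 3.9, -3.8, 12, 0],
    [1, 3.9, -3.8, 16, 0],
    [1, 3.9, -3.8, 20, 0],
    [1, 3.9, -3.8, 22, 0],
    [1, 3.9, -3.8, 22, 0],
    [1, 3.9, -3.8, 22, 0]
  ]
}}

```text
time: 2.77
position: [0.4905, 0.0619, 0.1251]
eef_rot: [-0.0, 0.981, 0.192, -0.002]
wrist_force: [0.9, -0.6, -0.1]
gripper_width: 0.0
grasp_force: 0.0
```

Run:
```python
from h import *
s=sense();print(s["position"],s["wrist_force"],s["joint_positions"])
p,d=read_camera("scene");q,_=read_camera("top");
a=cv2.resize(p[140:260,270:400,::-1],(560,517),interpolation=2)
b=cv2.resize(q[150:240,270:380,::-1],(240,196))
a[:196,320:]=b
cv2.imwrite("pics/s1.png",a)
```

```text
[0.49053195 0.06189326 0.12509525] [ 0.94202067 -0.64258375 -0.10908069] [-1.62931421e-02  2.80817644e-02  1.98465839e+00 -4.12169242e-04
  1.13237110e+00  1.16793535e+00]
```

View pics/s1.png

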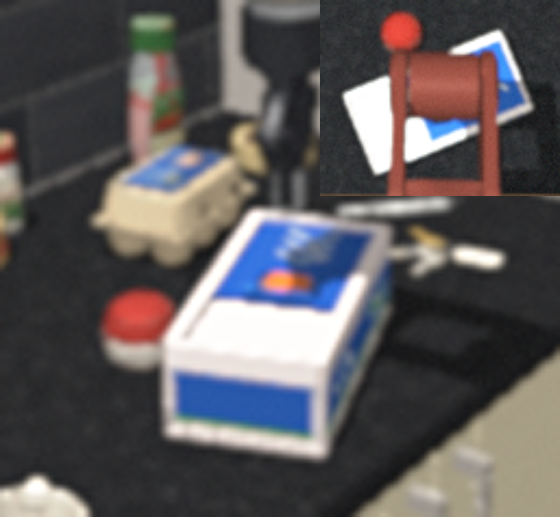

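The fingers stand right above the catch. At the measured pose the TCP is at about box x -2, y 0 mm, which clears the hole edges by over 6 mm, so I'll press down.

{"method": "apply_moves", "body": {
  "plan": [
    [1, 0.2, -0.1, 2, 0],
    [1, 0.2, -0.1, 3.5, 0],
    [1, 0.2, -0.1, 3.9, 0],
    [1, 0.2, -0.1, 4.1, 0],
    [1, 0.2, -0.1, 4.3, 0],
    [1, 0.2, -0.1, 4.5, 0],
    [1, 0.2, -0.1, 4.7, 0],
    [1, 0.2, -0.1, 4.8, 0]
  ]
}}

```text
time: 3.53
position: [0.4939, 0.0648, 0.0788]
eef_rot: [0.0, 0.981, 0.193, 0.001]
wrist_force: [0.2, -0.3, 0.4]
gripper_width: -0.0004
grasp_force: 0.0
```

{"method": "apply_moves", "body": {
  "plan": [
    [1, 0, 0, 0, 0],
    [1, 0, 0, 0.1, 0],
    [1, 0, 0, 0.2, 0],
    [1, 0, 0, 0.2, 0]
  ]
}}

```text
time: 3.87
position: [0.4932, 0.0648, 0.076]
eef_rot: [-0.0, 0.981, 0.193, -0.0]
wrist_force: [-0.4, 0.2, -0.2]
gripper_width: 0.0
grasp_force: 0.0
```

{"method": "apply_moves", "body": {
  "plan": [
    [1, 0, 0, 0.1, 0],
    [1, 0, 0, 0.2, 0],
    [1, 0, 0, 0.2, 0]
  ]
}}

```text
time: 4.12
position: [0.4931, 0.0648, 0.074]
eef_rot: [-0.0, 0.981, 0.193, -0.0]
wrist_force: [-0.1, 0.2, -0.4]
gripper_width: 0.0003
grasp_force: 0.0
```

Run:
```python
from h import *
s=sense();print(s["position"],s["wrist_force"],s["ft_torque"],s["joint_torque"])
p,d=read_camera("scene");np.savez("s2.npz",p=p,d=d)
a=cv2.resize(p[160:240,300:380,::-1],(560,560),interpolation=2)
cv2.imwrite("pics/s2.png",a)
```

```text
[0.49314319 0.06481703 0.07395217] [-0.06137839  0.2457928  -0.37289927] [ 0.00844246  0.01268922 -0.02169118] [-7.46751874e-03 -3.05138969e+01 -2.59983391e+01  1.06709970e-04
 -2.84898008e-02 -2.55810136e-05]
```

View pics/s2.png

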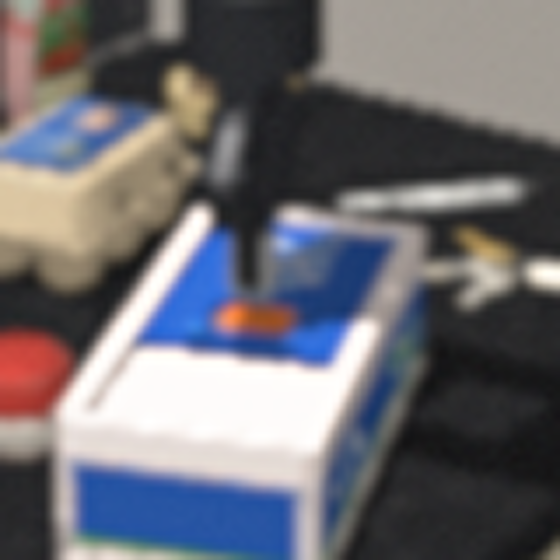

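The fingertip is at crop (250,297), image about (335.7,202.4). The orange patch is centred at about (336.9,205.7), so the tip seems to be above it or short of it. I'll check with depth.

Run:
```python
from h import *
c=calibration("scene");f=200/np.tan(np.radians(c["fovy"])/2);K=np.array([[f,0,c["cx"]],[0,f,c["cy"]],[0,0,1]])
D=np.array([c["k1"],0,0,0,0.])
for P in [(.4931,.0648,.074),(.4931,.0648,.094),(.4931,.0648,.134),(.4918,.065,.082)]:
    print(P,cv2.projectPoints(np.array([P]),c["rvec"],c["tvec"],K,D)[0].ravel().round(1))
z=np.load("s2.npz");d=z["d"];p=z["p"];R=cv2.Rodrigues(c["rvec"])[0]
for v in range(186,212,2):
    row=[]
    for u in (332,334,335,336,337,338,340):
        o=ray("scene",u,v,0.);cam=R@o+c["tvec"];w=R.T@(cam/cam[2]*d[v,u]-c["tvec"])
        row.append(f"{w[0]*1e3:.0f},{w[1]*1e3:.0f},{w[2]*1e3:.0f}({p[v,u][0]})")
    print(v,*row)
```

```text
(0.4931, 0.0648, 0.074) [336.2 207.3]
(0.4931, 0.0648, 0.094) [336.2 202.4]
(0.4931, 0.0648, 0.134) [336.2 192.4]
(0.4918, 0.065, 0.082) [336.4 205.5]
186 468,121,185(76) 461,119,186(43) 459,116,186(34) 465,103,180(32) 479,79,168(37) 475,78,168(35) 487,50,155(35)
188 474,113,173(45) 467,112,175(32) 465,109,174(31) 466,101,171(30) 469,92,167(33) 479,73,158(34) 486,51,148(46)
190 480,106,162(35) 473,103,163(35) 470,101,163(34) 467,101,164(31) 467,94,161(31) 478,74,151(49) 485,53,142(165)
192 488,96,148(40) 481,94,149(36) 477,92,150(31) 470,96,153(36) 469,91,152(47) 478,74,143(65) 552,-38,82(122)
194 566,-4,82(75) 492,79,133(49) 487,80,135(34) 487,74,133(56) 482,75,134(91) 484,66,131(120) 541,-23,82(153)
196 554,10,82(83) 494,77,124(52) 490,76,125(35) 484,78,128(60) 480,77,128(98) 482,68,124(116) 531,-10,81(111)
198 548,19,79(90) 491,81,118(57) 491,74,116(37) 484,77,119(60) 483,73,118(97) 483,67,116(114) 520,5,81(94)
200 533,38,82(92) 492,79,109(72) 487,79,111(55) 483,79,112(68) 481,75,111(98) 481,70,109(108) 510,18,81(79)
202 523,51,81(84) 517,46,81(102) 514,44,82(96) 513,40,80(90) 486,70,100(95) 508,34,79(85) 501,31,80(47)
204 520,55,75(212) 508,58,81(207) 501,61,84(163) 501,55,81(139) 497,55,82(133) 493,54,83(133) 487,49,83(127)
206 502,79,83(215) 496,74,83(175) 493,71,82(152) 490,70,83(146) 486,69,84(146) 484,66,83(146) 479,61,82(138)
208 488,96,86(72) 481,93,86(57) 478,91,87(55) 477,87,86(59) 469,92,90(62) 468,87,88(66) 461,84,89(70)
210 488,96,78(157) 482,92,78(103) 476,94,80(85) 475,90,79(78) 470,90,81(71) 470,85,79(64) 461,84,81(55)
```

Depth puts the real fingertip end near z≈0.095-0.10, while the catch is still at 0.082-0.083. The shut fingers end some 20 mm short of the reported TCP, so I'll go on down carefully and watch the force.

{"method": "apply_moves", "body": {
  "plan": [
    [1, 0, 0, 0.3, 0],
    [1, 0, 0, 0.6, 0],
    [1, 0, 0, 0.8, 0],
    [1, 0, 0, 0.9, 0],
    [1, 0, 0, 1.0, 0],
    [1, 0, 0, 1.0, 0]
  ]
}}

```text
time: 4.67
position: [0.4931, 0.0648, 0.0639]
eef_rot: [-0.0, 0.981, 0.193, -0.0]
wrist_force: [-0.5, 0.8, -0.4]
gripper_width: -0.0001
grasp_force: 0.0
```

{"method": "apply_moves", "body": {
  "plan": [
    [1, 0, 0, 0.1, 0],
    [1, 0, 0, 0.2, 0],
    [1, 0, 0, 0.3, 0],
    [1, 0, 0, 0.3, 0]
  ]
}}

```text
time: 5.0
position: [0.4932, 0.0648, 0.061]
eef_rot: [-0.0, 0.981, 0.193, -0.0]
wrist_force: [0.1, 0.3, -0.2]
gripper_width: -0.0004
grasp_force: 0.0
```

{"method": "apply_moves", "body": {
  "plan": [
    [1, 0, 0, 0.1, 0],
    [1, 0, 0, 0.2, 0],
    [1, 0, 0, 0.2, 0]
  ]
}}

```text
time: 5.25
position: [0.4932, 0.0648, 0.059]
eef_rot: [-0.0, 0.981, 0.193, -0.0]
wrist_force: [0.3, 0.4, -0.3]
gripper_width: -0.0001
grasp_force: 0.0
```

```bash
cat > look.py <<'E'
from h import *
c=calibration("scene");R=cv2.Rodrigues(c["rvec"])[0]
p,d=read_camera("scene")
for v in range(198,212):
    row=[]
    for u in (332,333,334,335,336,337,338,340):
        o=ray("scene",u,v,0.);cam=R@o+c["tvec"];w=R.T@(cam/cam[2]*d[v,u]-c["tvec"])
        row.append(f"{w[0]*1e3:.0f},{w[1]*1e3:.0f},{w[2]*1e3:.0f}({p[v,u][0]},{p[v,u][2]})")
    print(v,*row)
import sys
cv2.imwrite(sys.argv[1],cv2.resize(p[160:240,300:380,::-1],(560,560),interpolation=2))
E
python3 look.py pics/s3.png
```

```text
198 545,23,81(72,167) 499,76,114(71,109) 491,80,118(49,55) 492,74,116(37,37) 486,75,117(59,59) 482,74,118(94,92) 483,67,116(109,110) 518,8,83(92,121)
199 538,32,82(79,174) 501,73,108(76,114) 493,78,113(52,56) 490,76,113(39,39) 484,77,115(60,60) 484,72,113(94,94) 480,71,114(108,112) 516,10,80(82,120)
200 533,38,82(78,172) 499,76,107(77,114) 492,79,109(51,56) 490,76,109(37,37) 486,75,110(59,59) 483,73,110(95,94) 483,67,108(106,111) 508,21,83(79,121)
201 529,44,81(76,166) 500,75,102(74,110) 489,83,108(51,56) 490,76,105(36,37) 486,76,106(58,59) 483,73,106(94,93) 481,70,105(104,109) 503,28,82(63,115)
202 522,52,82(72,150) 498,77,99(69,100) 492,80,102(49,58) 488,78,102(37,40) 487,73,101(58,60) 484,72,101(91,92) 482,68,100(100,106) 498,35,83(52,108)
203 522,52,78(88,124) 499,76,94(82,91) 491,80,98(55,56) 492,74,96(39,41) 484,78,100(58,61) 483,73,98(93,93) 483,68,96(103,103) 495,38,81(79,95)
204 522,52,74(145,109) 500,74,89(129,94) 492,79,94(91,75) 488,78,95(65,63) 484,78,95(73,73) 481,75,95(97,93) 483,67,91(114,97) 488,48,83(120,71)
205 508,71,82(192,107) 503,71,83(172,102) 494,76,88(134,99
[... 297 characters left out ...]
9,114) 478,92,91(98,106) 477,88,90(100,101) 474,86,90(105,95) 471,84,90(109,94) 478,62,79(105,125)
208 487,97,86(67,154) 485,94,86(63,134) 481,93,87(55,127) 476,94,88(54,125) 474,91,88(55,120) 472,88,87(61,119) 466,90,90(65,125) 460,87,91(71,167)
209 488,96,81(50,148) 484,96,83(40,136) 482,93,82(33,130) 479,90,82(31,130) 474,91,84(33,130) 473,87,83(33,130) 470,84,82(35,136) 461,84,85(43,168)
210 488,96,78(130,167) 486,93,77(102,146) 480,95,79(86,134) 477,94,80(76,132) 474,92,80(63,130) 472,88,80(54,130) 466,89,82(46,133) 460,86,82(53,154)
211 488,96,73(228,215) 485,95,74(197,189) 484,90,72(177,173) 479,90,74(154,158) 475,90,75(126,143) 473,87,75(109,136) 469,86,76(100,136) 460,87,79(129,162)
```

View pics/s3.png

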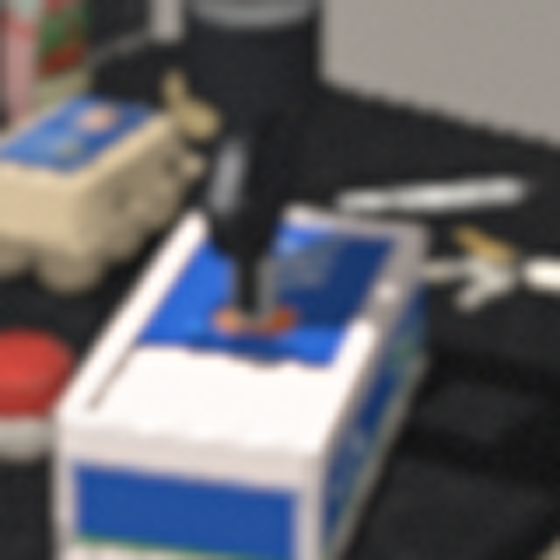

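The fingertip is now right over the orange catch, inside the hole and about 3-4 mm above it. Its front face is at about box y +15. I'll press.

{"method": "apply_moves", "body": {
  "plan": [
    [1, 0, 0, 0.1, 0],
    [1, 0, 0, 0.2, 0],
    [1, 0, 0, 0.3, 0],
    [1, 0, 0, 0.3, 0]
  ]
}}

```text
time: 5.63
position: [0.4935, 0.0648, 0.0567]
eef_rot: [0.0, 0.981, 0.193, -0.0]
wrist_force: [-2.0, 0.2, 4.6]
gripper_width: -0.0004
grasp_force: 2.4
```

{"method": "apply_moves", "body": {
  "plan": [
    [1, 0, 0, 0.1, 0],
    [1, 0, 0, 0.2, 0],
    [1, 0, 0, 0.2, 0]
  ]
}}

```text
time: 5.88
position: [0.4935, 0.0648, 0.0548]
eef_rot: [0.0, 0.981, 0.193, 0.0]
wrist_force: [-2.2, -0.5, 5.8]
gripper_width: -0.0001
grasp_force: 2.8
```

{"method": "apply_moves", "body": {
  "plan": [
    [1, 0, 0, 0.1, 0],
    [1, 0, 0, 0.2, 0],
    [1, 0, 0, 0.3, 0],
    [1, 0, 0, 0.3, 0]
  ]
}}

```text
time: 6.22
position: [0.4936, 0.0648, 0.052]
eef_rot: [0.0, 0.981, 0.193, 0.0]
wrist_force: [-2.9, 0.0, 6.7]
gripper_width: -0.0
grasp_force: 3.4
```

{"method": "apply_moves", "body": {
  "plan": [
    [1, 0, 0, 0.1, 0],
    [1, 0, 0, 0.15, 0],
    [1, 0, 0, 0.15, 0]
  ]
}}

```text
time: 6.47
position: [0.4936, 0.0648, 0.0507]
eef_rot: [0.0, 0.981, 0.193, -0.0]
wrist_force: [-2.7, 0.1, 7.5]
gripper_width: -0.0002
grasp_force: 3.7
```

{"method": "apply_moves", "body": {
  "plan": [
    [1, 0, 0, 0.1, 0],
    [1, 0, 0, 0.15, 0],
    [1, 0, 0, 0.15, 0],
    [1, 0, 0, 0.15, 0]
  ]
}}

```text
time: 6.8
position: [0.4937, 0.0648, 0.0499]
eef_rot: [0.0, 0.981, 0.193, -0.0]
wrist_force: [-4.3, -0.3, 10.7]
gripper_width: -0.0001
grasp_force: 5.7
```

The catch is on its stop: 10.7 N and no further travel. Now I'll slide towards box +y (tool -y), still pressing.

{"method": "apply_moves", "body": {
  "plan": [
    [1, 0, -0.2, 0, 0],
    [1, 0, -0.4, 0, 0],
    [1, 0, -0.6, 0, 0],
    [1, 0, -0.8, 0, 0],
    [1, 0, -1.0, 0, 0],
    [1, 0, -1.2, 0, 0]
  ]
}}

```text
time: 7.3
position: [0.4925, 0.0744, 0.0507]
eef_rot: [0.002, 0.981, 0.193, 0.003]
wrist_force: [1.5, -3.7, 7.2]
gripper_width: -0.0003
grasp_force: 3.7
```

{"method": "apply_moves", "body": {
  "plan": [
    [1, 0, -0.2, 0, 0],
    [1, 0, -0.4, 0, 0],
    [1, 0, -0.6, 0, 0],
    [1, 0, -0.8, 0, 0],
    [1, 0, -1.0, 0, 0],
    [1, 0, -1.2, 0, 0]
  ]
}}

```text
time: 7.8
position: [0.4882, 0.085, 0.0507]
eef_rot: [0.003, 0.981, 0.194, 0.003]
wrist_force: [0.8, -7.1, 6.9]
gripper_width: 0.0001
grasp_force: 4.4
```

```bash
python3 look.py pics/s4.png >/dev/null
```

```text
(no output)
```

View pics/s4.png

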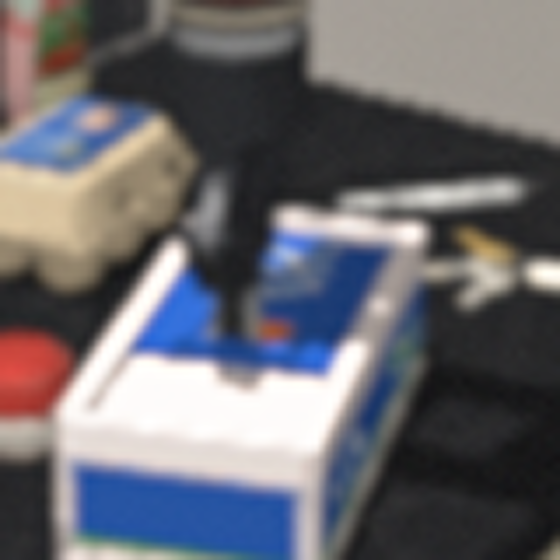

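The lid's front edge has moved forward about 10 mm (crop y about 358→372) and the box hasn't moved. I'll keep pushing.

{"method": "apply_moves", "body": {
  "plan": [
    [1, 0, -0.2, 0.05, 0],
    [1, -0.05, -0.4, 0.05, 0],
    [1, -0.1, -0.6, 0.05, 0],
    [1, -0.1, -0.8, 0.05, 0],
    [1, -0.1, -1.0, 0.05, 0],
    [1, -0.1, -1.2, 0.05, 0],
    [1, -0.1, -1.4, 0.05, 0],
    [1, -0.1, -1.6, 0.05, 0],
    [1, -0.1, -1.8, 0.05, 0],
    [1, -0.1, -2.0, 0.05, 0]
  ]
}}

```text
time: 8.68
position: [0.4804, 0.1038, 0.0502]
eef_rot: [0.002, 0.981, 0.193, 0.004]
wrist_force: [4.3, -4.5, 4.8]
gripper_width: 0.0001
grasp_force: 3.2
```

{"method": "apply_moves", "body": {
  "plan": [
    [1, 0, -0.2, 0, 0],
    [1, 0, -0.4, 0, 0],
    [1, 0, -0.6, 0, 0],
    [1, 0, -0.8, 0, 0],
    [1, 0, -1.0, 0, 0],
    [1, 0, -1.2, 0, 0],
    [1, 0, -1.4, 0, 0],
    [1, 0, -1.6, 0, 0],
    [1, 0, -1.8, 0, 0],
    [1, 0, -2.0, 0, 0]
  ]
}}

```text
time: 9.52
position: [0.4727, 0.1224, 0.0501]
eef_rot: [0.002, 0.981, 0.193, 0.004]
wrist_force: [3.2, -5.9, 5.3]
gripper_width: 0.0004
grasp_force: 3.2
```

{"method": "apply_moves", "body": {
  "plan": [
    [1, 0, -0.2, 0, 0],
    [1, 0, -0.4, 0, 0],
    [1, 0, -0.6, 0, 0],
    [1, 0, -0.8, 0, 0],
    [1, 0, -1.0, 0, 0],
    [1, 0, -1.2, 0, 0],
    [1, 0, -1.4, 0, 0],
    [1, 0, -1.6, 0, 0],
    [1, 0, -1.8, 0, 0],
    [1, 0, -2.0, 0, 0]
  ]
}}

```text
time: 10.35
position: [0.4649, 0.1411, 0.05]
eef_rot: [0.002, 0.981, 0.193, 0.004]
wrist_force: [3.7, -4.4, 5.3]
gripper_width: -0.0003
grasp_force: 3.1
```

{"method": "apply_moves", "body": {
  "plan": [
    [1, 0, -0.2, 0, 0],
    [1, 0, -0.4, 0, 0],
    [1, 0, -0.6, 0, 0],
    [1, 0, -0.8, 0, 0],
    [1, 0, -1.0, 0, 0],
    [1, 0, -1.2, 0, 0],
    [1, 0, -1.3, 0, 0]
  ]
}}

```text
time: 10.93
position: [0.4598, 0.1532, 0.0499]
eef_rot: [0.002, 0.981, 0.193, 0.004]
wrist_force: [3.2, -5.8, 5.8]
gripper_width: 0.0004
grasp_force: 3.1
```

Travel so far is about 95 mm, with the lid at about 83 mm. I'll make smaller steps to the stop.

{"method": "apply_moves", "body": {
  "plan": [
    [1, 0, -0.1, 0, 0],
    [1, 0, -0.2, 0, 0],
    [1, 0, -0.3, 0, 0],
    [1, 0, -0.4, 0, 0],
    [1, 0, -0.5, 0, 0]
  ]
}}

```text
time: 11.35
position: [0.458, 0.1578, 0.0499]
eef_rot: [0.002, 0.981, 0.193, 0.004]
wrist_force: [3.1, -4.5, 5.2]
gripper_width: 0.0
grasp_force: 3.1
```

{"method": "apply_moves", "body": {
  "plan": [
    [1, 0, -0.1, 0, 0],
    [1, 0, -0.2, 0, 0],
    [1, 0, -0.2, 0, 0]
  ]
}}

```text
time: 11.6
position: [0.4576, 0.1588, 0.0499]
eef_rot: [0.003, 0.981, 0.194, 0.004]
wrist_force: [4.3, -7.8, 4.5]
gripper_width: 0.0
grasp_force: 4.5
```

{"method": "apply_moves", "body": {
  "plan": [
    [1, 0, -0.1, 0, 0],
    [1, 0, -0.15, 0, 0],
    [1, 0, -0.15, 0, 0]
  ]
}}

```text
time: 11.85
position: [0.4575, 0.1589, 0.05]
eef_rot: [0.004, 0.981, 0.194, 0.004]
wrist_force: [6.0, -11.3, 5.2]
gripper_width: 0.0001
grasp_force: 6.6
```

At the end stop: the push rose to about 12 N with no further motion. Next I'll back off from the lip a little, lift straight up, and move away so the top camera can see.

{"method": "apply_moves", "body": {
  "plan": [
    [1, 0, 0.3, 0, 0],
    [1, 0, 0.6, 0, 0],
    [1, 0, 0.7, -0.5, 0],
    [1, 0, 0.7, -2, 0],
    [1, 0, 0.7, -5, 0],
    [1, 0, 0.7, -9, 0],
    [1, 0, 0.7, -13, 0],
    [1, 0, 0.7, -17, 0],
    [1, 0, 0.7, -21, 0],
    [1, 0, 0.7, -25, 0]
  ]
}}

```text
time: 12.68
position: [0.4538, 0.1556, 0.2989]
eef_rot: [-0.0, 0.981, 0.193, -0.001]
wrist_force: [0.2, 1.0, -0.4]
gripper_width: 0.0001
grasp_force: 0.0
```

{"method": "apply_moves", "body": {
  "plan": [
    [1, -8, 30, 0, 0],
    [1, -8, 30, 0, 0],
    [1, -8, 30, 0, 0],
    [1, -8, 30, 0, 0],
    [1, -8, 30, 0, 0],
    [1, -8, 30, 0, 0],
    [1, -8, 30, 0, 0],
    [1, -8, 30, 0, 0],
    [1, -8, 30, 0, 0],
    [1, -8, 30, 0, 0]
  ]
}}

```text
time: 13.52
position: [0.4939, -0.1526, 0.2967]
eef_rot: [-0.001, 0.981, 0.192, -0.001]
wrist_force: [0.0, 0.9, 0.0]
gripper_width: 0.0005
grasp_force: 0.0
```

Run:
```python
from h import *
p,_=read_camera("top");q,_=read_camera("scene")
a=cv2.resize(p[145:245,265:385,::-1],(480,400),interpolation=2)
b=cv2.resize(q[180:250,295:365,::-1],(310,310),interpolation=2)
o=np.zeros((400,790,3),np.uint8);o[:,:480]=a;o[:310,480:]=b;cv2.imwrite("pics/e.png",o)
hsv=cv2.cvtColor(p,cv2.COLOR_RGB2HSV);m=cv2.inRange(hsv,(100,120,80),(125,255,255));m[:150]=0;m[240:]=0;m[:,:270]=0;m[:,380:]=0
c=max(cv2.findContours(m,0,1)[0],key=cv2.contourArea)
print(cv2.minAreaRect(np.array([ray("top",*k[0],.081)[:2]*1000 for k in c],np.float32)),sense()["position"])
```

```text
((492.5499267578125, 64.15158081054688), (99.62889099121094, 237.98910522460938), 22.48452377319336) [ 0.49415918 -0.15104786  0.29709289]
```

View pics/e.png

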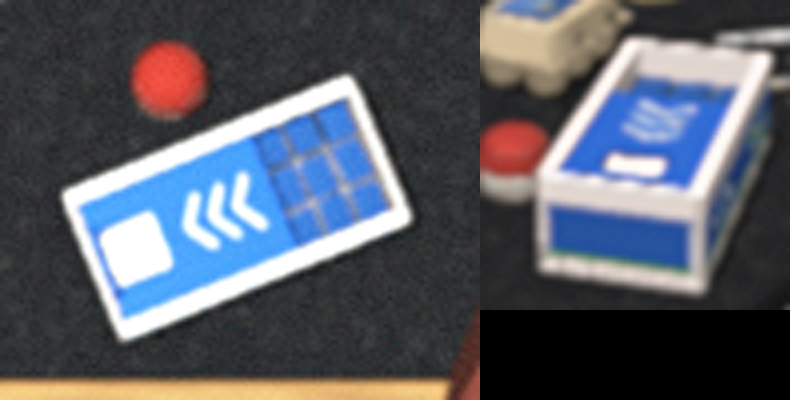

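The lid is fully open against the end wall: the white roof shows through the hole at crop (137,248) and the tablets at (330,165). The box is in place and the arm is clear.

```bash
python3 -c "
from rig import *
print(close_job())"
```

```text
the job is handed in; nothing more can be done
None
```

The box is open: I held the catch down, slid the lid over it to its end stop, saw the box still in place with the arm clear in the last pictures, and handed the job in at about 14 s (no verdict was shown).

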